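# Loosen a knurled clamp nut by fingertip and swing the lens strap open

## Robot

A 6-joint arm with a two-finger parallel gripper is mounted at the origin on a cart in front of the work surface, level with it; the furniture and walls round the work are solid. World frame = base frame: x ahead of the robot, y to its left, z up, the work surface at z = 0. Lengths are in m, angles in degrees, forces in N, time in s.
With the tool pointing down it reaches from about 0.25 to 0.725 m from the base axis. Payload 9.7 kg.
Tool frame: the origin (TCP) lies on the centre line of the jaws, within the pads' length; the fingertips stand 14 mm ahead of it and the grasp point (between the pads) lies 5 mm behind it; z points along the fingers, y is the line along which they close (so a half turn about z gives the same grasp; the last joint's range is limited). The gripper opens to 85 mm and grips with 20 to 120 N. Pads are 22 mm wide; open, the fingers measure 114 mm over their backs; the gripper's body (76 mm by 85 mm) begins 54 mm behind the grasp point. The pads swing forward as they close: fully open they stand 13 mm farther back than shut.
Start: joints at [-69.958, 4.979, 10.078, 95.1, 0, 90], TCP at [0.188, -0.517, 0.206] pointing down, gripper open.
Joint ranges: [-179.16, 179.16], [-48.56, 103.87], [-65.8, 70.77], [-126.05, 130.52], [-82.76, 87.17], [-180, 180]. Speed limits (degrees/s): [127.2, 127.2, 147.25, 180, 180, 180].

## Interface

Orientations are given as [roll, pitch, yaw] about the fixed x, y, z axes, in that order (R = Rz(yaw) Ry(pitch) Rx(roll)).
In Python, from workcell import bot, camera, get_calibration, ticket gives the robot as it stands. The module is installed in compiled form; this text tells all that it offers.
- The arm moves only by the tool send_rows, never from a script. Its arguments are lists of equal length, an entry for each row: "linear": the shift along the tool's x, y, z in m, a list of three; "twist": the turn, a rotation vector about the tool's x, y, z in units of 10 degrees (1.0 is 10 degrees), a list of three; "gripper": the opening in per cent of the stroke, from 0 (shut) to 100 (fully open). In form: {"linear": [[x, y, z], ...], "twist": [[wx, wy, wz], ...], "gripper": [gripper, ...]}. A call has 1 to 8 rows; each row shifts and turns the commanded pose from where the row before left it, along the tool's axes as they then stand; what a row does not reach is not made up. A row lasts 1/8 s, in which the tool goes at most 62.5 mm and 10.7 degrees, less where a joint would pass 70% of its speed; a pose out of reach is approached as far as the arm can. A call with a gripper value outside its range is refused whole. The fingers move at their own pace and stop on an object; "grip_force" is the grip in N (left out, the last holds). Time passes only in rows, so rows that do not move let the fingers close. It gives the time, the measured TCP pose, the force, the opening and the grip force at its end, in the units of the state.
- bot.get_obs(): the state, without advancing time (a new reading comes with each control period).
- camera(name): name is "side" or "top"; returns the picture (480x640x3 uint8, red, green, blue); there is no depth.
- get_calibration(name): a dict with "fx", "fy", "cx", "cy" (pixels), "origin" and "orientation" of the camera in the world. Camera axes: x right, y down, z forward; pixel columns grow to the right and rows downward; lengths in m; the calibration is good to about 2 mm. A picture is of the moment at which its call begins. get_calibration takes no time and is no camera call.
- ticket.job_done(): hands the job in; it is judged then, once.
The state is a dict: "time": time; "q": joint angles; "qd": joint speeds; "joint_efforts": joint torques, N m; "ee_pos": TCP position; "tcp_rot": TCP orientation; "wrist_force": force on the tool from outside, world axes, zero at the start; "torque": the same for the moment, N m; "opening": finger opening in m; "grasp_force": force on a finger pad.
Only numpy, scipy, OpenCV 4.12 (cv2) and the standard library are available. Lean on these libraries where they do the work, as an engineer would, in place of code of your own. Each camera call takes 0.05 s, during which the arm holds its last target. There are 200 camera calls.

## Task

Open the lens holder with a fingertip only, pinching, gripping and lifting nothing. Roll a fingertip along the knurled rim of the clamp nut, anticlockwise seen from above, until the nut has been loosened by two full turns (leave it on its stud there); then push the steel strap by its upright peg out from under the nut and round until it rests against its stop pin, so that the lens lies open. Do not shift the lens in its V-block or the things standing beside the holder.

Things in the scene. Friction and masses are not known exactly. Their poses are not given: they have to be found in the camera images.
- lens_holder: Fixed holder: aluminium base plate 68 mm (its x) by 168 mm (its y) by 10 mm; origin at the centre of its underside, z up. Dark V-block, 28 mm high, in the middle, V along x. Pivot post at y = +55 mm, threaded stud (11 mm thick, top at z = 91 mm) at y = -55 mm. Strap between them, z = 50 to 56 mm. Stop pin at x = +26, y = +67 mm. Turned at most 30 degrees: seen from the robot the nut is on the right.
- nut_rim (a point): Centre of the knurled steel clamp nut, on the stud's vertical axis, half way up its rim, z = 71 mm when tight. The rim is 48 mm in diameter and reaches 8.8 mm below and above this point. A 22 mm shoulder under it sits behind two 4 mm high lips of the strap. Within 65 mm of the axis nothing else but the stud stands above z = 60 mm. A dark index line on the top face, 12 to 22 mm from the axis, turns with it.
- clamp_nut (a joint): Nut angle in rad, positive = anticlockwise from above = loosening; 0 to 0.4 at the start (tight), two full turns add 12.57; the thread has 4 turns. It climbs 3 mm a turn and stays where it is left. Turning takes about 1.3 N along the rim, so a finger pressed on the rim with a few newtons drags it round. Its shoulder is clear of the strap's lips only after 1.4 turns.
- strap (a joint): Strap angle in rad about its pivot: 0 = closed, over the lens and under the nut; 1.5 = against the stop pin. Positive = anticlockwise from above: the free end, 128 mm from the pivot, swings from the stud towards the holder's +x. It stays where it is left; pivot friction 0.05 N m.
- pivot (a point): Point on the strap's vertical pivot axis at the strap's underside, 50 mm above the bench. A bolt head of 16 mm diameter tops it at 62 mm.
- peg (a point): Dark round finger peg standing on the strap, 10 mm in diameter, 35 mm from the pivot axis; this point is on its axis at z = 68 mm, the peg stands free from z = 59 to z = 80 mm. It moves with the strap. Pushed from its -x side (holder frame, strap closed) towards +x and round the pivot, it opens the strap.
- lens: Black barrel lens, diameter 34 mm, 76 mm long, lying loose in the V-block under the strap, its axis along the holder's x, axis height 32 mm, top at 49 mm; origin at the end of the barrel nearer the holder's -x side. To be left as it lies.
- lens_cap: Black lens cap, diameter 34 mm, 8 mm high, on the bench by the holder; origin at the centre of its underside. To be left alone.
- loupe: Black eye loupe, diameter 37 mm, 28 mm high, on the bench by the holder; origin at the centre of its underside. To be left alone.
- screw_cup: Small steel cup, diameter 45 mm, 18 mm high, on the bench beyond the holder; origin at the centre of its underside. To be left alone.
Not all that is in view belongs to the job. Leave any green look-alike of the lens alone.

How it is judged (in metres and radians):
On the way, in this order (a step that is already met when the one before it is completed fails the run):
1. the nut is loosened by about two full turns while the strap is still closed (value of joint clamp_nut above 11.5 rad and value of joint strap below 0.15 rad), for 0.1 s.
2. the strap is swung open to its stop (value of joint strap above 1.35 rad), for 0.1 s.
At the end, for the whole second after the job is handed in: The nut stands about two turns from tight (joint between 11.5 and 15.0 rad, 1.8 to 2.4 turns), the strap is open against its stop (beyond 1.35 rad) and at rest, the lens lies in its V within 6 mm of where it was, and the cap, the loupe and the cup are within 15 mm of where they stood (value of joint clamp_nut between 11.5 and 15 rad and value of joint strap above 1.35 rad and velocity of joint strap between -0.05 and 0.05 rad/s and distance of lens from where it was at the start of the episode below 0.006 m and linear speed of lens below 0.02 m/s and distance of each of lens_cap, loupe, screw_cup from where it was at the start of the episode below 0.015 m); the robot touches nothing.
It fails at once if the nut is pinched between the fingers (horizontal distance between the grasp point and nut_rim below 0.012 m and contact force between the fingers and clamp_nut above 0.5 N).
It fails at once if the peg is pinched between the fingers (horizontal distance between the grasp point and peg below 0.007 m and contact force between the fingers and strap above 0.5 N).
It fails at once if the lens is shifted or lifted (distance of lens from where it was at the start of the episode above 0.006 m).
It fails at once if the lens cap, the loupe or the screw cup is shifted or lifted (distance of any of lens_cap, loupe, screw_cup from where it was at the start of the episode above 0.015 m).
It also fails if it takes over 67 s, if anything falls off the work surface, if the arm or the gripper's body presses on something with over 40 N, if the wrist force passes 120 N, or if a joint passes its speed limit or range.

## Working session

There is one attempt and no reset: what is moved stays moved. The work goes in short steps, Python scripts to look and compute and a tool call to move; the robot and the scene stay as the last step left them, time stands still between calls to the robot, and variables do not carry over. Pictures are saved under pics/ and viewed, at most 10 in all, crops included, and the job is handed in when it is done.

Besides the shell and the picture viewer there is one more tool, called after "Request:" as name(argument=value, ...) on one line, values as JSON. send_rows: Moves the arm, as the interface text tells. Its arguments: {"type":"object","properties":{"linear":{"type":"array"},"twist":{"type":"array"},"gripper":{"type":"array"},"grip_force":{"type":"number"}},"required":["linear","twist","gripper"]}

```bash
mkdir -p pics; ls
python3 - <<'E'
from workcell import bot,camera,get_calibration
import cv2
for n in("top","side"):
    im=camera(n);cv2.imwrite(f"pics/{n}0.png",im[...,::-1]);print(n,get_calibration(n))
o=bot.get_obs();print(o)
E
```

```text
pics
top {'fx': 539.6584479747656, 'fy': 539.6584479747656, 'cx': 312.0357534250586, 'cy': 236.73067110482273, 'origin': array([ 0.42600527, -0.02009781,  0.91899371]), 'orientation': array([-172.70803411,   -0.60723602,  -89.82397453])}
side {'fx': 604.1239410047725, 'fy': 604.1239410047725, 'cx': 323.31446337945306, 'cy': 241.98726879572436, 'origin': array([0.23730997, 0.5061409 , 0.63835028]), 'orientation': array([-131.4037693 ,   -0.41142347, -152.48499951])}
{'time': 0.1, 'q': array([-6.99567098e+01,  5.00787177e+00,  1.00389876e+01,  9.51000020e+01,
        7.59465168e-04,  8.99981911e+01]), 'qd': array([ 0.01500806, -0.06512495,  0.24817226, -0.06019515,  0.01393876,
        0.03203922]), 'joint_efforts': array([-7.04185895e-04, -5.21565020e+01,  4.65653086e+01,  1.59702043e-02,
        6.65910147e-05,  6.27052756e-06]), 'ee_pos': array([ 0.1884231 , -0.5164617 ,  0.20495467]), 'tcp_rot': array([-1.79931114e+02, -7.61639445e-04,  2.00450982e+01]), 'wrist_force': array([0.17715171, 0.53994417, 0.40324369]), 'torque': array([-0.01205286, -0.00440206, -0.01109563]), 'grasp_force': 0.0, 'opening': 0.08546206881233169}
```

View pics/top0.png

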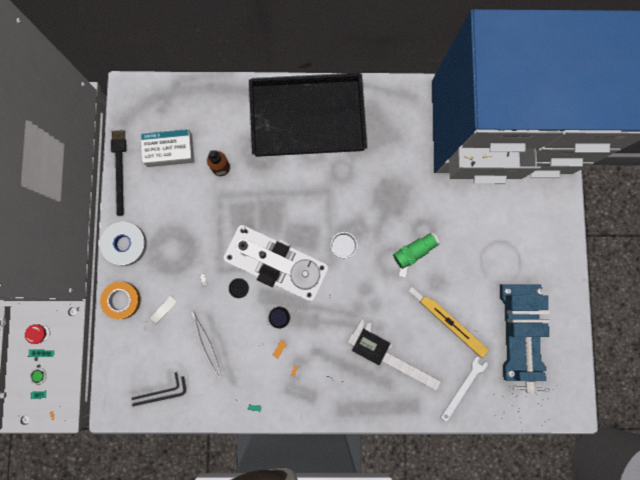

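View pics/side0.png

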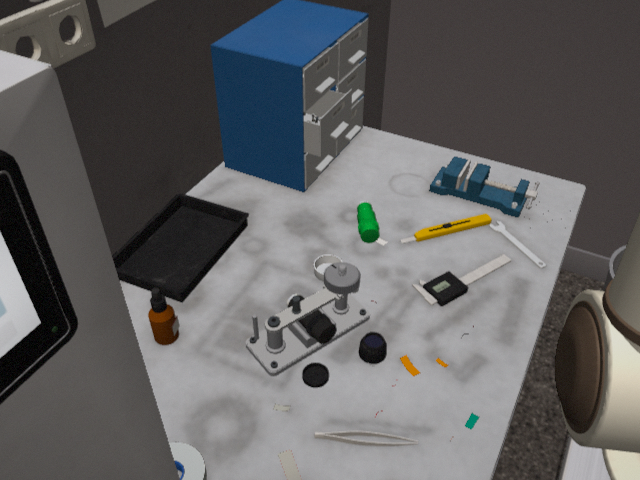

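```bash
cat > h.py <<'E'
import numpy as np,cv2
from scipy.spatial.transform import Rotation as R
from workcell import bot,camera,get_calibration
def ray(n,u,v):
    c=get_calibration(n);d=R.from_euler('xyz',c['orientation'],degrees=True).apply([(u-c['cx'])/c['fx'],(v-c['cy'])/c['fy'],1])
    return c['origin'],d
def at(n,u,v,z):
    o,d=ray(n,u,v);return o+d*(z-o[2])/d[2]
def proj(n,p):
    c=get_calibration(n);q=R.from_euler('xyz',c['orientation'],degrees=True).inv().apply(np.array(p)-c['origin'])
    return c['cx']+c['fx']*q[0]/q[2],c['cy']+c['fy']*q[1]/q[2]
E
python3 - <<'E'
from h import *
a=cv2.imread("pics/top0.png")[215:335,210:370];b=cv2.imread("pics/side0.png")[250:400,230:400]
cv2.imwrite("pics/c.png",np.vstack([cv2.resize(a,(400,300),interpolation=2),cv2.resize(b,(400,300)[:2],interpolation=2)]) if 0 else np.hstack([cv2.resize(a,None,fx=2.5*1,fy=2.5,interpolation=2),cv2.resize(b,(340,300),interpolation=2)]))
g=cv2.imread("pics/top0.png",0)
c=cv2.HoughCircles(cv2.resize(g[240:310,270:340],None,fx=6,fy=6,interpolation=2),cv2.HOUGH_GRADIENT,1,100,param1=80,param2=20,minRadius=70,maxRadius=110);print(c[0][:3]/6+[270,240,0])
E
```

```text
[[305.08333206 274.41666794  15.33333302]]
```

View pics/c.png

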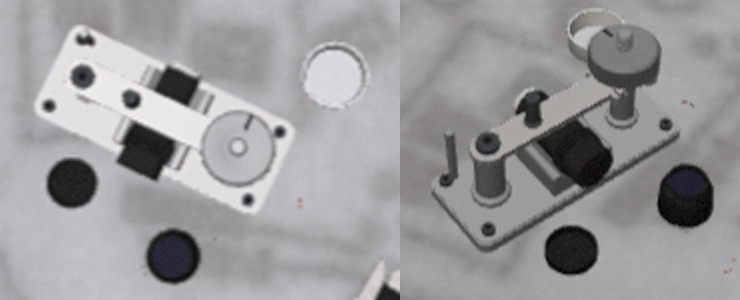

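The crops show the nut at top (305,274) with its index line at about (309,264), the pivot bolt at (243,245), the peg at (262,255) and the stop pin at (244,231). The cup is at (343,245), the cap at (239,288) and the loupe at (279,317).
Possible mix-ups: for the nut, the cup (343,245) and the tape roll (122,243); for the peg, the bolt head (243,245) and the stop pin (244,231); for the lens, the green look-alike (416,250). I choose the nut at (305,274), which is on the stud with an index line, and the peg at (262,255), which is dark and stands on the strap.

Run:
```python
from h import *
np.set_printoptions(precision=4,suppress=True)
N=at("top",305.1,274.2,.0805);P=at("top",242.8,245.4,.062);G=at("top",262.4,254.6,.080)
print("nut",N,"pivot",P,"peg",G)
y=(P-N)[:2];print("N-P",np.linalg.norm(y),"P-G",np.linalg.norm((P-G)[:2]))
a=np.degrees(np.arctan2(y[1],y[0]))-90;print("yaw",a)
ex=R.from_euler('z',a,degrees=True).apply([1,0,0]);ey=R.from_euler('z',a,degrees=True).apply([0,1,0])
print("stop",P+26*.001*ex+.012*ey)
for n,u,v,z in(("cap",238.8,288,.008),("loupe",279,317.5,.028),("cup",343.5,245,.018)):print(n,at("top",u,v,z))
# side check
for n,p in(("nuttop",[*N[:2],.0798]),("bolt",[*P[:2],.062]),("pegtop",[*G[:2],.08]),("studtop",[*N[:2],.091])):
  u,v=proj("side",p);print(n,u,v,"crop",(u-230)*2+400,(v-250)*2)
```

```text
nut [ 0.4746 -0.0181  0.0805] pivot [0.5213 0.0816 0.062 ] peg [0.505  0.0487 0.08  ]
N-P 0.11002603860602043 P-G 0.03675074591781396
yaw -25.073025141577247
stop [0.5499 0.0814 0.062 ]
cap [0.4553 0.0933 0.008 ]
loupe [0.4069 0.0243 0.028 ]
cup [ 0.5276 -0.0822  0.018 ]
nuttop 344.2021426570415 271.5112989744827 crop 628.404285314083 43.022597948965426
bolt 275.85461877056696 318.2922205456422 crop 491.7092375411339 136.58444109128436
pegtop 299.63174320192036 296.02055347466126 crop 539.2634864038407 92.04110694932251
studtop 344.4584828201466 265.38808409305886 crop 628.9169656402933 30.77616818611773
```

Request:
send_rows(linear=[[0.042,-0.031,0],[0.042,-0.031,0],[0.042,-0.031,0],[0.042,-0.031,0],[0.042,-0.031,0],[0.042,-0.031,0],[0.042,-0.031,0],[0.042,-0.031,0]], twist=[[0,0,0],[0,0,0],[0,0,0],[0,0,0],[0,0,0],[0,0,0],[0,0,0],[0,0,0]], gripper=[0,0,0,0,0,0,0,0], grip_force=20)

```text
time: 1.1
ee_pos: [0.4197, -0.167, 0.2054]
tcp_rot: [-180.0, 0.0, 20.0]
wrist_force: [1.5, -0.9, -0.6]
opening: 0.0
grasp_force: 0.0
```

Request:
send_rows(linear=[[0.042,-0.031,0],[0,0,0],[0,0,0],[0,0,0],[0,0,0],[0,0,0],[0,0,0],[0,0,0]], twist=[[0,0,0],[0,0,-1],[0,0,-1],[0,0,-1],[0,0,-1],[0,0,-1],[0,0,-1],[0,0,-1]], gripper=[0,0,0,0,0,0,0,0])

```text
time: 2.1
ee_pos: [0.4478, -0.125, 0.2053]
tcp_rot: [-180.0, -0.0, 90.4]
wrist_force: [0.4, -0.1, -0.1]
opening: 0.0001
grasp_force: 0.0
```

Run:
```python
from workcell import bot
o=bot.get_obs();print({k:o[k] for k in("time","q","ee_pos","tcp_rot","wrist_force","opening")})
```

```text
{'time': 2.1, 'q': array([-1.55963674e+01, -6.58209340e+00, -1.38731096e+00,  9.52335620e+01,
       -7.22932196e-04,  7.40342885e+01]), 'ee_pos': array([ 0.44781767, -0.1250064 ,  0.20525593]), 'tcp_rot': array([-1.79962517e+02, -9.97173309e-03,  9.03693411e+01]), 'wrist_force': array([ 0.44290104, -0.08643003, -0.07385717]), 'opening': 8.802686364832527e-05}
```

Request:
send_rows(linear=[[0.02,0.0135,0.02],[0.02,0.0135,0.02],[0,0,0.03],[0,0,0.03],[0,0,0]], twist=[[0,0,0],[0,0,0],[0,0,0],[0,0,0],[0,0,0]], gripper=[0,0,0,0,0])

```text
time: 2.72
ee_pos: [0.4735, -0.0847, 0.1035]
tcp_rot: [-179.8, -0.0, 90.1]
wrist_force: [0.2, -0.3, 0.2]
opening: -0.0001
grasp_force: 0.0
```

Run:
```python
from h import *
a=camera("side");cv2.imwrite("pics/s1.png",cv2.resize(a[180:330,270:470,::-1],None,fx=4,fy=4,interpolation=2))
p=bot.get_obs()["ee_pos"];print(p)
for d in(0,.014):
  u,v=proj("side",p-[0,0,d]);print(d,(u-270)*4,(v-180)*4)
```

```text
[ 0.47431925 -0.08492016  0.10526469]
0 385.4949173565219 192.72520558356553
0.014 383.30053277637285 223.6366904469637
```

View pics/s1.png

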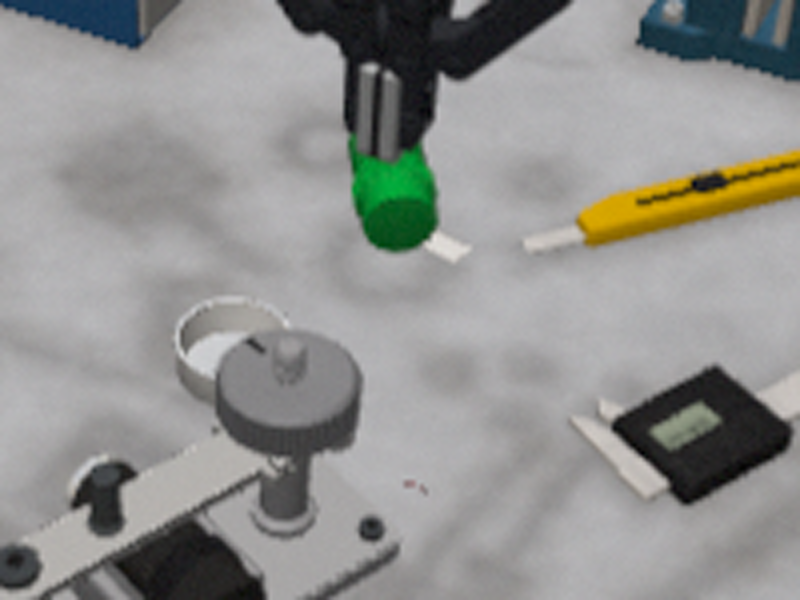

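Run:
```python
from h import *
a=camera("side");b=camera("top");p=bot.get_obs()["ee_pos"];print(p)
cv2.imwrite("pics/s2.png",np.hstack([cv2.resize(a[100:300,270:470,::-1],(400,400),interpolation=2),cv2.resize(b[200:360,270:430,::-1],(400,400),interpolation=2)]))
for d in(-.1,-.05,0,.014):
  u,v=proj("side",p-[0,0,d]);s=proj("top",p-[0,0,d]);print(d,(u-270)*2,(v-100)*2,(s[0]-270)*2.5+400,(s[1]-200)*2.5)
```

```text
[ 0.47541287 -0.08516616  0.10690977]
-0.1 200.08841440996537 132.21030562227725 614.1790307155935 170.62241832114495
-0.05 195.65290756637432 195.55491998973503 606.1495248682616 176.72337930781794
0 191.57183841289748 253.83771851758627 599.1003363117889 182.07947782601394
0.014 190.48693228471814 269.3315420506778 597.2781967927796 183.46397175741146
```

View pics/s2.png

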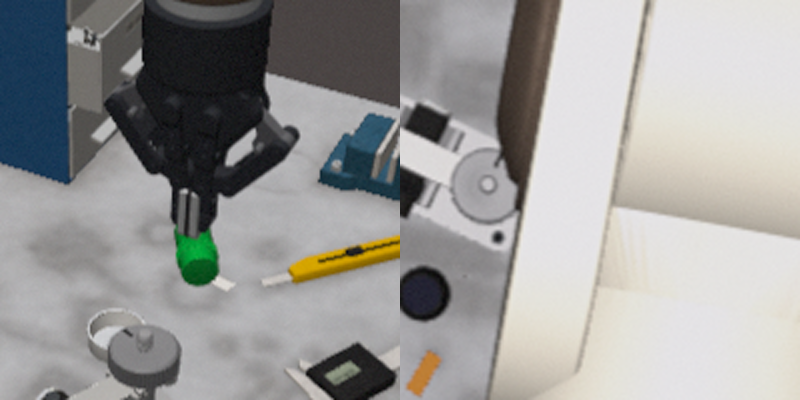

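Run:
```python
from h import *
for n,p in(("cup rim c ~328,266",[.5276,-.0822,.018]),("cap top ~316,374",[.4553,.0933,.008]),("loupe top~373,341",[.4069,.0243,.028]),("green",at("top",400,266,0))):print(n,proj("side",p))
def tri(a,b):
    (o1,d1),(o2,d2)=ray("top",*a),ray("side",*b)
    A=np.stack([d1,-d2],1);s=np.linalg.lstsq(A,o2-o1,rcond=None)[0];return (o1+s[0]*d1),(o2+s[1]*d2)
print("bolt",tri((242.8,245.4),(273.5,321.5)));print("nut",tri((305.1,274.2),(342,274)));print("stud",tri((305,273.8),(342.5,266)))
print("tip ray at y=-.085+.011:")
o,d=ray("side",270+188/2,100+235/2);print(o+d*(-.074-o[1])/d[1])
print(bot.get_obs()["ee_pos"],bot.get_obs()["time"])
```

```text
cup rim c ~328,266 (np.float64(329.93752437874906), np.float64(263.1323385464076))
cap top ~316,374 (np.float64(317.6950151390888), np.float64(371.17190040352205))
loupe top~373,341 (np.float64(375.61288942361136), np.float64(337.4223802595461))
green (np.float64(376.22958628050657), np.float64(241.04240414937988))
bolt (array([0.5219577 , 0.08233024, 0.0557714 ]), array([0.52403746, 0.08326878, 0.05611394]))
nut (array([ 0.47497925, -0.01805275,  0.07463868]), array([ 0.47728162, -0.01714311,  0.07477443]))
stud (array([ 0.47472618, -0.01793247,  0.08957603]), array([ 0.47696259, -0.01704824,  0.0897097 ]))
tip ray at y=-.085+.011:
[ 0.47440522 -0.074       0.13191029]
[ 0.47541287 -0.08516616  0.10690977] 2.875
```

Request:
send_rows(linear=[[0,0,0.013],[0,0,0.012],[0,0,0]], twist=[[0,0,0],[0,0,0],[0,0,0]], gripper=[0,0,0])

```text
time: 3.25
ee_pos: [0.4742, -0.0849, 0.0793]
tcp_rot: [-179.9, -0.0, 90.0]
wrist_force: [0.2, -0.3, 1.0]
opening: -0.0002
grasp_force: 0.0
```

Run:
```python
from h import *
a=camera("side");p=bot.get_obs()["ee_pos"];print(p)
cv2.imwrite("pics/s3.png",cv2.resize(a[180:330,270:470,::-1],None,fx=4,fy=4,interpolation=2))
for d in(0,.014):
  u,v=proj("side",p-[0,-.011,d]);print(d,(u-2.5-270)*4,(v+3-180)*4)
```

```text
[ 0.4745478  -0.08497492  0.08003793]
0 357.8557614717679 278.173407050929
0.014 355.87872572419724 307.9367253427131
```

View pics/s3.png

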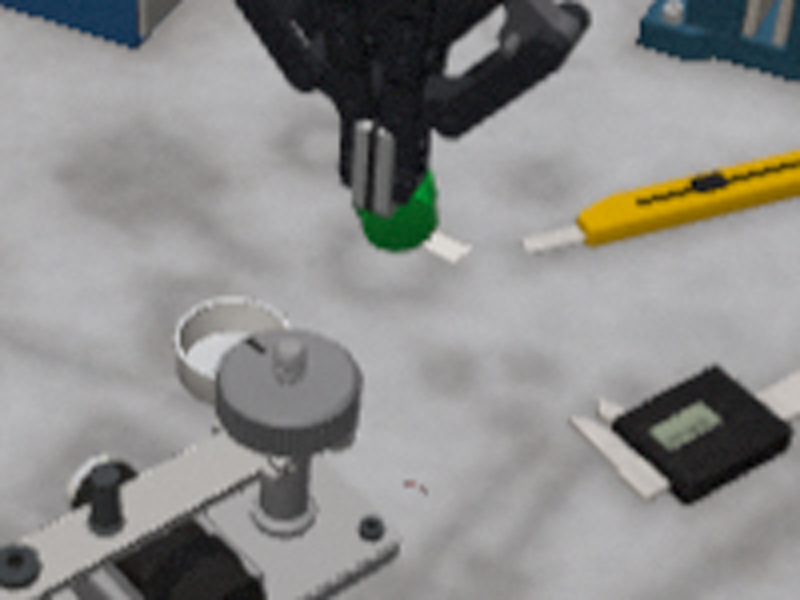

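Request:
send_rows(linear=[[0.012,0,0],[0.012,0,0],[0.004,0,0],[0.003,0,0],[0,0,0]], twist=[[0,0,0],[0,0,0],[0,0,0],[0,0,0],[0,0,0]], gripper=[0,0,0,0,0])

```text
time: 3.92
ee_pos: [0.475, -0.0538, 0.0806]
tcp_rot: [180.0, 0.0, 90.1]
wrist_force: [0.0, 0.1, -0.4]
opening: 0.0001
grasp_force: 0.0
```

Run:
```python
from h import *
a=camera("side");b=camera("top");o=bot.get_obs();print(o["ee_pos"],o["wrist_force"])
cv2.imwrite("pics/s4.png",np.hstack([cv2.resize(a[200:300,300:400,::-1],(400,400),interpolation=2),cv2.resize(b[230:310,270:350,::-1],(400,400),interpolation=2)]))
```

```text
[ 0.4749412  -0.05412648  0.08059158] [-1.619164   -0.37575201  0.22112923]
```

View pics/s4.png

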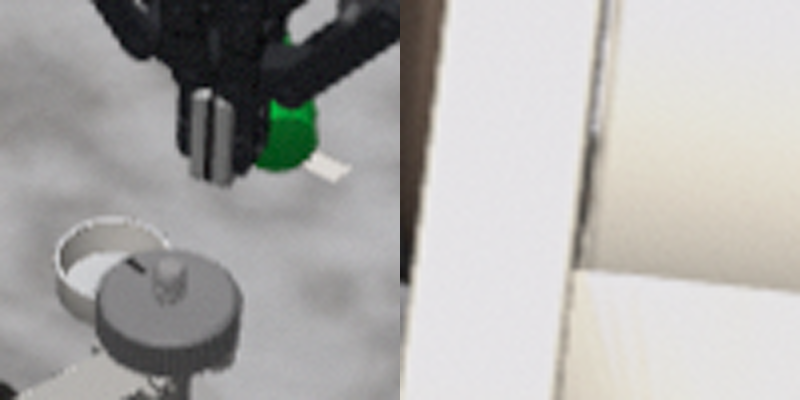

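Run:
```python
from h import *
for (u,v),p in(((300+211/4,200+183/4),[.475,-.054,.0806]),((270+373/4,180+215/4),[.4745,-.085,.080]),((270+378/4,180+160/4),[.4743,-.085,.105])):
  for z in(.066,.08,.09,.1,.11,.12):
    dz=z if p[2]<.09 else z+.025
    q=at("side",u+2.5,v-3,dz);print(dz,(q-p).round(4))
o=bot.get_obs();print(o["q"])
```

```text
0.066 [ 0.0174 -0.0375 -0.0146]
0.08 [ 0.0112 -0.0228 -0.0006]
0.09 [ 0.0067 -0.0124  0.0094]
0.1 [ 0.0023 -0.002   0.0194]
0.11 [-0.0022  0.0085  0.0294]
0.12 [-0.0066  0.0189  0.0394]
0.066 [ 0.0157 -0.0377 -0.014 ]
0.08 [ 0.0095 -0.0223 -0.    ]
0.09 [ 0.0051 -0.0113  0.01  ]
0.1 [ 0.0006 -0.0003  0.02  ]
0.11 [-0.0038  0.0106  0.03  ]
0.12 [-0.0082  0.0216  0.04  ]
0.091 [ 0.0159 -0.0389 -0.014 ]
0.10500000000000001 [ 0.0095 -0.0228 -0.    ]
0.11499999999999999 [ 0.0048 -0.0113  0.01  ]
0.125 [0.0002 0.0002 0.02  ]
0.135 [-0.0044  0.0117  0.03  ]
0.145 [-0.009   0.0232  0.04  ]
[-6.49950198e+00 -5.50401894e+00 -1.41799260e+01  8.13240248e+01
 -3.28863561e-03  8.34615818e+01]
```

Request:
send_rows(linear=[[0.002,0,0],[0.002,0,0],[0.001,0,0],[0,0,0]], twist=[[0,0,0],[0,0,0],[0,0,0],[0,0,0]], gripper=[0,0,0,0])

```text
time: 4.53
ee_pos: [0.4749, -0.049, 0.0806]
tcp_rot: [-180.0, 0.0, 90.0]
wrist_force: [-0.2, 0.7, -1.1]
opening: 0.0002
grasp_force: 0.0
```

Request:
send_rows(linear=[[-0.015,0,0],[0,0,0.014],[0,0,0.014],[0,0,0.014],[0,0,0]], twist=[[0,0,0],[0,0,0],[0,0,0],[0,0,0],[0,0,0]], gripper=[0,0,0,0,0])

```text
time: 5.15
ee_pos: [0.4739, -0.0638, 0.0369]
tcp_rot: [-179.8, -0.0, 90.1]
wrist_force: [0.3, 0.7, 0.3]
opening: -0.0
grasp_force: 0.0
```

Run:
```python
from h import *
a=camera("side");o=bot.get_obs();print(o["ee_pos"],o["wrist_force"])
cv2.imwrite("pics/s5.png",cv2.resize(a[180:330,270:470,::-1],None,fx=4,fy=4,interpolation=2))
```

```text
[ 0.47445165 -0.06381801  0.03787672] [ 0.21602881 -0.32746053  0.40763188]
```

View pics/s5.png

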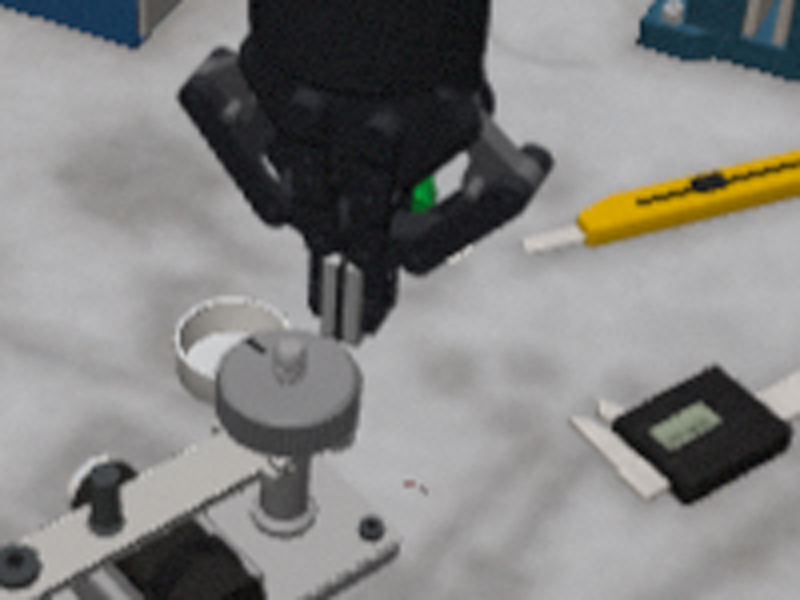

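Request:
send_rows(linear=[[0.004,0,0],[0.003,0,0],[0.0015,0,0],[0.0015,0,0],[0,0,0]], twist=[[0,0,0],[0,0,0],[0,0,0],[0,0,0],[0,0,0]], gripper=[0,0,0,0,0])

```text
time: 5.82
ee_pos: [0.475, -0.0539, 0.0386]
tcp_rot: [180.0, -0.0, 90.1]
wrist_force: [-0.5, -1.0, -0.6]
opening: 0.0002
grasp_force: 0.0
```

Request:
send_rows(linear=[[0.001,0,0],[0.001,0,0],[0,0,0]], twist=[[0,0,0],[0,0,0],[0,0,0]], gripper=[0,0,0])

```text
time: 6.2
ee_pos: [0.4749, -0.0523, 0.0386]
tcp_rot: [-180.0, 0.0, 90.0]
wrist_force: [0.3, -1.8, 0.4]
opening: -0.0004
grasp_force: 1.2
```

Request:
send_rows(linear=[[0.001,0.001,0],[0.001,0.002,0],[0,0.003,0],[0,0.003,0],[0,0.003,0]], twist=[[0,0,0],[0,0,0],[0,0,0],[0,0,0],[0,0,0]], gripper=[0,0,0,0,0])

```text
time: 6.82
ee_pos: [0.4872, -0.0514, 0.0387]
tcp_rot: [180.0, 0.1, 90.0]
wrist_force: [-0.5, -7.1, -0.4]
opening: 0.0003
grasp_force: 3.5
```

```bash
cat > st.py <<'E'
from h import *
o=bot.get_obs();print(o["time"],o["ee_pos"].round(4),o["wrist_force"].round(1))
a=camera("side");c=a[255:300,310:375]
cv2.imwrite("pics/last.png",a[...,::-1])
# dark index pixels on nut top face ellipse
g=cv2.cvtColor(c,cv2.COLOR_RGB2GRAY);import sys
np.set_printoptions(linewidth=250)
E
python3 - <<'E'
from st import *
k=cv2.imread("pics/s5.png",0)
# top-face plane homography: rectify nut face z=.0805 for s5 pose & now
from st import *
def rect(img,z):
    P=[[.475+sx*.03,-.018+sy*.03,z] for sx,sy in((1,1),(1,-1),(-1,-1),(-1,1))]
    s=np.float32([np.array(proj("side",p))+[-2.5,3] for p in P]);H=cv2.getPerspectiveTransform(s,np.float32([[0,0],[240,0],[240,240],[0,240]]))
    return cv2.warpPerspective(img,H,(240,240))
b=cv2.imread("pics/side0.png");cv2.imwrite("pics/r.png",np.hstack([rect(b,.0805),rect(a[...,::-1],.0808)]))
E
```

```text
6.825 [ 0.4872 -0.0514  0.0387] [-0.5 -7.1 -0.4]
```

View pics/r.png

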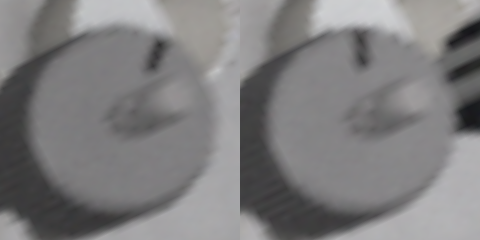

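Request:
send_rows(linear=[[0,0.0024,0],[0.0004,0.0043,0],[0.0012,0.0041,0],[0.002,0.0039,0]], twist=[[0,0,0],[0,0,0],[0,0,0],[0,0,0]], gripper=[0,0,0,0])

```text
time: 7.38
ee_pos: [0.5019, -0.046, 0.0385]
tcp_rot: [-180.0, -0.0, 90.1]
wrist_force: [-0.4, 0.2, 0.0]
opening: 0.0002
grasp_force: 0.0
```

```bash
cat > st.py <<'E'
from h import *
def rect(img,z):
    P=[[.475+sx*.03,-.018+sy*.03,z] for sx,sy in((1,1),(1,-1),(-1,-1),(-1,1))]
    s=np.float32([np.array(proj("side",p))+[-2.5,3] for p in P]);H=cv2.getPerspectiveTransform(s,np.float32([[0,0],[240,0],[240,240],[0,240]]))
    return cv2.warpPerspective(img,H,(240,240))
def line(img,z):
    # angle (deg, 0=+x, ccw) of darkest radial strip
    g=cv2.cvtColor(rect(img,z),cv2.COLOR_RGB2GRAY).astype(float)
    th=np.radians(np.arange(0,360,2));r=np.linspace(14,20,7)*4
    X=(120-r[:,None]*np.sin(th)).round().astype(int);Y=(115-r[:,None]*np.cos(th)).round().astype(int)
    m=g[Y,X].mean(0);i=np.argsort(m)[:5];return [(int(np.degrees(th[k])),int(m[k])) for k in i]
def run(z):
    o=bot.get_obs();a=camera("side");cv2.imwrite("pics/last.png",a[...,::-1])
    print(o["time"],o["ee_pos"].round(4),o["wrist_force"].round(1),line(a,z))
E
python3 - <<'E'
from st import *
run(.0812)
print(line(cv2.imread("pics/side0.png"),.0805))
E
```

```text
7.375 [ 0.5019 -0.046   0.0385] [-0.4  0.2  0. ] [(10, 76), (8, 79), (12, 80), (14, 89), (6, 89)]
[(330, 66), (328, 66), (332, 74), (326, 77), (334, 91)]
```

Request:
send_rows(linear=[[0.0008,-0.001,0],[0.0008,-0.001,0],[0,0,0]], twist=[[0,0,0],[0,0,0],[0,0,0]], gripper=[0,0,0])

```text
time: 7.8
ee_pos: [0.4997, -0.0451, 0.0387]
tcp_rot: [180.0, 0.0, 90.0]
wrist_force: [2.0, -3.9, -1.1]
opening: -0.0001
grasp_force: 1.8
```

Request:
send_rows(linear=[[0.0008,-0.001,0],[0,0,0]], twist=[[0,0,0],[0,0,0]], gripper=[0,0])

```text
time: 8.05
ee_pos: [0.4992, -0.0449, 0.0388]
tcp_rot: [179.9, 0.1, 90.0]
wrist_force: [3.3, -7.6, -1.5]
opening: 0.0002
grasp_force: 4.0
```

Request:
send_rows(linear=[[0.0008,-0.001,0],[0,0,0]], twist=[[0,0,0],[0,0,0]], gripper=[0,0])

```text
time: 8.3
ee_pos: [0.4988, -0.0449, 0.039]
tcp_rot: [179.8, 0.2, 90.0]
wrist_force: [6.0, -10.9, -2.0]
opening: -0.0001
grasp_force: 6.3
```

Request:
send_rows(linear=[[0.0022,0.0032,0],[0.0038,0.0019,0],[0.0041,0.0012,0],[0.0039,0.0003,0]], twist=[[0,0,0],[0,0,0],[0,0,0],[0,0,0]], gripper=[0,0,0,0])

```text
time: 8.8
ee_pos: [0.509, -0.0313, 0.0402]
tcp_rot: [179.4, 0.2, 90.0]
wrist_force: [25.3, -12.9, -6.0]
opening: 0.0
grasp_force: 13.6
```

```bash
python3 -c "
from st import *
run(.0816)"
```

```text
8.8 [ 0.509  -0.0313  0.0402] [ 25.3 -12.9  -6. ] [(54, 76), (56, 78), (52, 80), (50, 89), (58, 90)]
```

Request:
send_rows(linear=[[0.002,0.003,0],[0.004,0,0],[0.004,0,0],[0.004,0,0]], twist=[[0,0,0],[0,0,0],[0,0,0],[0,0,0]], gripper=[0,0,0,0])

```text
time: 9.35
ee_pos: [0.512, -0.0152, 0.04]
tcp_rot: [179.4, -0.0, 90.0]
wrist_force: [22.9, -1.2, -6.2]
opening: -0.0001
grasp_force: 11.1
```

```bash
python3 -c "
from st import *
run(.082)"
```

```text
9.35 [ 0.512  -0.0152  0.04  ] [22.9 -1.2 -6.2] [(104, 57), (102, 63), (106, 69), (100, 85), (108, 89)]
```

```bash
cat > path.py <<'E'
import numpy as np
C=np.array([474.9,-17.8]);V=[(14,4),(7,11),(-7,11),(-14,4),(-14,-4),(-7,-11),(7,-11),(14,-4)]
def path(r=22.3,step=5):
    pts=[]
    for i,v in enumerate(V*2):
        a0=[0,45,90,135,180,225,270,315][i%8]
        for a in np.linspace(a0,a0+45,20):pts.append(C+v+r*np.array([np.cos(np.radians(a)),np.sin(np.radians(a))]))
    p=np.array(pts);s=np.r_[0,np.cumsum(np.linalg.norm(np.diff(p,axis=0),axis=1))]
    t=np.arange(0,s[-1],step);return np.c_[np.interp(t,s,p[:,0]),np.interp(t,s,p[:,1])]
if __name__=="__main__":
    p=path();d=np.diff(p,axis=0,prepend=[[507.5,-14.8]])
    for i in range(0,60):print(i,p[i].round(1),"tool",(d[i,::-1]).round(1))
E
python3 path.py
```

```text
0 [511.2 -13.8] tool [1.  3.7]
1 [510.6  -8.8] tool [ 5.  -0.6]
2 [509.   -4.1] tool [ 4.7 -1.6]
3 [5.063e+02 1.000e-01] tool [ 4.2 -2.7]
4 [502.9   3.7] tool [ 3.6 -3.4]
5 [499.4   7.3] tool [ 3.5 -3.5]
6 [495.7  10.7] tool [ 3.4 -3.6]
7 [491.5  13.3] tool [ 2.6 -4.2]
8 [486.8  15. ] tool [ 1.6 -4.7]
9 [481.8  15.5] tool [ 0.5 -5. ]
10 [476.8  15.5] tool [ 0. -5.]
11 [471.8  15.5] tool [ 0. -5.]
12 [466.8  15.5] tool [-0. -5.]
13 [461.9  14.7] tool [-0.8 -4.9]
14 [457.3  12.8] tool [-1.9 -4.6]
15 [453.2   9.9] tool [-2.9 -4.1]
16 [449.6   6.5] tool [-3.5 -3.6]
17 [446.1   2.9] tool [-3.5 -3.5]
18 [442.8  -0.8] tool [-3.7 -3.3]
19 [440.3  -5.2] tool [-4.4 -2.4]
20 [438.9 -10. ] tool [-4.8 -1.4]
21 [438.6 -14.9] tool [-5.  -0.3]
22 [438.6 -19.9] tool [-5.  0.]
23 [438.8 -24.9] tool [-5.   0.2]
24 [440.1 -29.8] tool [-4.8  1.2]
25 [442.4 -34.2] tool [-4.4  2.3]
26 [445.6 -38. ] tool [-3.8  3.2]
27 [449.1 -41.6] tool [-3.5  3.5]
28 [452.7 -45.1] tool [-3.5  3.5]
29 [456.7 -48.1] tool [-3.  4.]
30 [461.2 -50.1] tool [-2.   4.6]
31 [466.1 -51. ] tool [-1.   4.9]
32 [471.1 -51.1] tool [-0.
[... 189 characters left out ...]
4 3.7]
39 [502.4 -39.8] tool [3.5 3.5]
40 [505.9 -36.2] tool [3.6 3.5]
41 [508.7 -32.1] tool [4.1 2.8]
42 [510.5 -27.4] tool [4.7 1.8]
43 [511.2 -22.5] tool [4.9 0.7]
44 [511.2 -17.5] tool [5. 0.]
45 [511.2 -12.5] tool [ 5. -0.]
46 [510.3  -7.6] tool [ 4.9 -0.8]
47 [508.4  -3. ] tool [ 4.6 -1.9]
48 [505.5   1.1] tool [ 4.1 -2.9]
49 [502.    4.6] tool [ 3.6 -3.5]
50 [498.5   8.2] tool [ 3.5 -3.5]
51 [494.7  11.5] tool [ 3.3 -3.8]
52 [490.3  13.8] tool [ 2.4 -4.4]
53 [485.5  15.2] tool [ 1.4 -4.8]
54 [480.5  15.5] tool [ 0.3 -5. ]
55 [475.5  15.5] tool [ 0. -5.]
56 [470.5  15.5] tool [ 0. -5.]
57 [465.5  15.4] tool [-0.1 -5. ]
58 [460.7  14.3] tool [-1.1 -4.9]
59 [456.2  12.2] tool [-2.1 -4.5]
```

Request:
send_rows(linear=[[0.001,0.0032,0],[0.005,-0.0006,0],[0.0047,-0.0016,0],[0.0042,-0.0027,0],[0.0036,-0.0034,0]], twist=[[0,0,0],[0,0,0],[0,0,0],[0,0,0],[0,0,0]], gripper=[0,0,0,0,0])

```text
time: 10.02
ee_pos: [0.5047, 0.005, 0.0397]
tcp_rot: [179.7, -0.2, 90.1]
wrist_force: [10.3, 8.8, -0.9]
opening: -0.0004
grasp_force: 6.6
```

```bash
python3 -c "
from st import *
run(.0825)"
```

```text
10.025 [0.5047 0.005  0.0397] [10.3  8.8 -0.9] [(328, 23), (6, 24), (330, 24), (4, 24), (326, 24)]
```

Request:
send_rows(linear=[[0.0036,-0.003,0],[0.0036,-0.0034,0],[0.0026,-0.0042,0],[0.0016,-0.0047,0],[0.0005,-0.005,0]], twist=[[0,0,0],[0,0,0],[0,0,0],[0,0,0],[0,0,0]], gripper=[0,0,0,0,0])

```text
time: 10.7
ee_pos: [0.4828, 0.0173, 0.0397]
tcp_rot: [179.8, -0.3, 90.1]
wrist_force: [2.1, 10.6, 4.6]
opening: -0.0003
grasp_force: 5.2
```

Request:
send_rows(linear=[[0,-0.005,0],[0,-0.005,0],[0,-0.005,0]], twist=[[0,0,0],[0,0,0],[0,0,0]], gripper=[0,0,0])

```text
time: 11.08
ee_pos: [0.4675, 0.0172, 0.0398]
tcp_rot: [179.9, -0.3, 90.1]
wrist_force: [0.6, 8.2, 5.6]
opening: -0.0003
grasp_force: 4.5
```

```bash
python3 -c "
from st import *
run(.083)"
```

```text
11.075 [0.4675 0.0172 0.0398] [0.6 8.2 5.6] [(126, 18), (124, 19), (4, 19), (2, 20), (276, 20)]
```

Request:
send_rows(linear=[[-0.0008,-0.0049,0],[-0.0019,-0.0046,0],[-0.0029,-0.0041,0],[-0.0035,-0.0036,0],[-0.0035,-0.0035,0]], twist=[[0,0,0],[0,0,0],[0,0,0],[0,0,0],[0,0,0]], gripper=[0,0,0,0,0])

```text
time: 11.75
ee_pos: [0.4448, 0.0042, 0.0388]
tcp_rot: [-179.9, -0.2, 90.1]
wrist_force: [-5.2, 7.8, 3.7]
opening: -0.0004
grasp_force: 4.8
```

Request:
send_rows(linear=[[-0.0037,-0.0033,0],[-0.0044,-0.0024,0],[-0.0048,-0.0014,0],[-0.005,-0.0003,0]], twist=[[0,0,0],[0,0,0],[0,0,0],[0,0,0]], gripper=[0,0,0,0])

```text
time: 12.25
ee_pos: [0.4382, -0.0153, 0.0386]
tcp_rot: [-180.0, -0.0, 90.1]
wrist_force: [-3.4, 1.7, 3.6]
opening: -0.0001
grasp_force: 2.0
```

```bash
python3 -c "
from st import *
run(.084)"
```

```text
12.25 [ 0.4382 -0.0153  0.0386] [-3.4  1.7  3.6] [(270, 31), (268, 32), (266, 32), (272, 32), (264, 33)]
```

Request:
send_rows(linear=[[-0.005,0.0008,0],[-0.005,0.0003,0],[-0.0048,0.0012,0],[-0.0044,0.0023,0],[-0.0038,0.0032,0]], twist=[[0,0,0],[0,0,0],[0,0,0],[0,0,0],[0,0,0]], gripper=[0,0,0,0,0])

```text
time: 12.92
ee_pos: [0.4453, -0.0395, 0.0386]
tcp_rot: [-179.9, 0.1, 90.0]
wrist_force: [-10.5, -5.3, 6.2]
opening: -0.0
grasp_force: 5.5
```

Request:
send_rows(linear=[[-0.0035,0.0035,0],[-0.0035,0.0035,0],[-0.003,0.004,0],[-0.002,0.0046,0]], twist=[[0,0,0],[0,0,0],[0,0,0],[0,0,0]], gripper=[0,0,0,0])

```text
time: 13.42
ee_pos: [0.4623, -0.051, 0.0386]
tcp_rot: [-180.0, 0.1, 90.0]
wrist_force: [-2.0, -3.1, 2.0]
opening: 0.0001
grasp_force: 2.3
```

```bash
python3 -c "
from st import *
run(.0845)"
```

```text
13.425 [ 0.4623 -0.051   0.0386] [-2.  -3.1  2. ] [(168, 69), (166, 70), (170, 79), (164, 81), (172, 93)]
```

Request:
send_rows(linear=[[-0.0006,0.0049,0],[0.0004,0.005,0],[0.0002,0.005,0],[0,0.005,0],[0.0004,0.005,0]], twist=[[0,0,0],[0,0,0],[0,0,0],[0,0,0],[0,0,0]], gripper=[0,0,0,0,0])

```text
time: 14.1
ee_pos: [0.4882, -0.0512, 0.0391]
tcp_rot: [179.9, 0.1, 90.0]
wrist_force: [1.1, -6.5, 2.8]
opening: -0.0006
grasp_force: 3.2
```

```bash
python3 -c "
from st import *
run(.0845)"
```

```text
14.1 [ 0.4882 -0.0512  0.0391] [ 1.1 -6.5  2.8] [(230, 86), (232, 88), (234, 92), (228, 94), (236, 101)]
```

Request:
send_rows(linear=[[0.0015,0.0046,0],[0.0025,0.0041,0],[0.0034,0.0037,0],[0.0035,0.0035,0],[0.0036,0.0035,0]], twist=[[0,0,0],[0,0,0],[0,0,0],[0,0,0],[0,0,0]], gripper=[0,0,0,0,0])

```text
time: 14.78
ee_pos: [0.509, -0.0364, 0.0395]
tcp_rot: [179.7, 0.1, 90.0]
wrist_force: [5.3, -5.9, 2.1]
opening: -0.0001
grasp_force: 4.0
```

```bash
python3 -c "
from st import *
run(.085)"
```

```text
14.775 [ 0.509  -0.0364  0.0395] [ 5.3 -5.9  2.1] [(286, 83), (288, 85), (290, 94), (284, 104), (292, 107)]
```

Request:
send_rows(linear=[[0.0041,0.0026,0],[0.0047,0.0017,0],[0.0049,0.0006,0],[0.005,0,0],[0.005,0,0]], twist=[[0,0,0],[0,0,0],[0,0,0],[0,0,0],[0,0,0]], gripper=[0,0,0,0,0])

```text
time: 15.45
ee_pos: [0.5132, -0.0114, 0.0396]
tcp_rot: [179.8, 0.0, 90.1]
wrist_force: [5.5, -1.1, 5.1]
opening: 0.0001
grasp_force: 2.9
```

Request:
send_rows(linear=[[0,0.01,0],[0,0.005,-0.03],[0,0,-0.03],[0,0,-0.02],[0,0,0]], twist=[[0,0,0],[0,0,0],[0,0,0],[0,0,0],[0,0,0]], gripper=[0,0,0,0,0])

```text
time: 16.08
ee_pos: [0.5272, -0.0116, 0.1194]
tcp_rot: [179.9, -0.0, 90.0]
wrist_force: [-0.3, 0.3, 0.2]
opening: -0.0002
grasp_force: 0.0
```

```bash
python3 -c "
from st import *
run(.0862);a=camera('side')
for z in(.080,.083,.086,.089):print(z,line(a,z)[:2])
cv2.imwrite('pics/s6.png',np.hstack([cv2.resize(a[240:340,240:400,::-1],(640,400),interpolation=2)]))"
```

```text
16.075 [ 0.5272 -0.0116  0.1194] [-0.3  0.3  0.2] [(348, 70), (346, 73), (350, 76), (344, 88), (352, 89)]
0.08 [(96, 95), (94, 96)]
0.083 [(338, 81), (340, 82)]
0.086 [(348, 71), (346, 72)]
0.089 [(356, 71), (358, 75)]
```

View pics/s6.png

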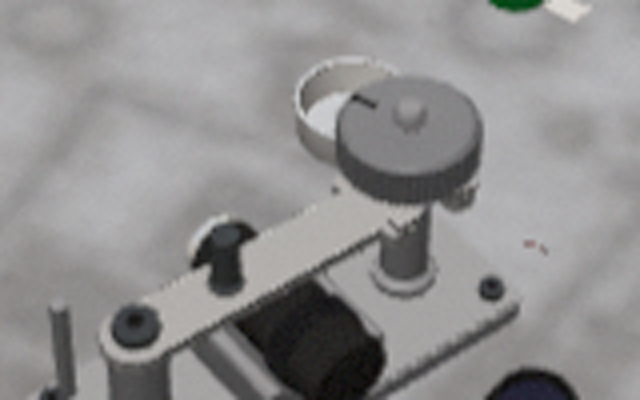

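Run:
```python
import numpy as np
from path import V
P=np.array([521.3,81.6]);prev=np.array([483,60.])
for a in np.arange(0,1.61,.1):
    d=np.radians(-115)+a;g=P+35.5*np.array([np.cos(d),np.sin(d)]);t=np.array([-np.sin(d),np.cos(d)])
    h=max(np.dot(v,t) for v in V);q=g-t*(5+h)
    print(round(a,2),g.round(1),q.round(1),"tool",(q-prev)[::-1].round(1));prev=q
```

```text
0.0 [506.3  49.4] [488.7  57.6] tool [-2.4  5.7]
0.1 [509.6  48.1] [491.1  54.5] tool [-3.1  2.4]
0.2 [513.   47.1] [494.   51.7] tool [-2.9  2.8]
0.3 [516.5  46.4] [497.2  49.1] tool [-2.6  3.3]
0.4 [520.   46.1] [500.9  46.8] tool [-2.2  3.6]
0.5 [523.6  46.2] [504.4  44.9] tool [-1.9  3.5]
0.6 [527.1  46.6] [507.9  43.4] tool [-1.5  3.5]
0.7 [530.6  47.3] [511.7  42.2] tool [-1.2  3.8]
0.8 [533.9  48.4] [515.7  41.5] tool [-0.7  4. ]
0.9 [537.2  49.8] [519.9  41.2] tool [-0.3  4.2]
1.0 [540.3  51.6] [524.2  41.5] tool [0.2 4.3]
1.1 [543.2  53.6] [528.6  42.2] tool [0.8 4.4]
1.2 [545.9  56. ] [532.9  43.6] tool [1.4 4.3]
1.3 [548.3  58.5] [536.7  44.9] tool [1.3 3.7]
1.4 [550.5  61.3] [540.2  46.5] tool [1.6 3.5]
1.5 [552.3  64.4] [543.6  48.6] tool [2.1 3.4]
1.6 [553.9  67.5] [546.8  51.1] tool [2.5 3.2]
```

Request:
send_rows(linear=[[0.024,-0.0147,0],[0.024,-0.0147,0],[0.0236,-0.0148,0],[0,0,0.025],[0,0,0.025],[0,0,0.02],[0,0,0.0094],[0,0,0]], twist=[[0,0,0],[0,0,0],[0,0,0],[0,0,0],[0,0,0],[0,0,0],[0,0,0],[0,0,0]], gripper=[0,0,0,0,0,0,0,0])

```text
time: 17.18
ee_pos: [0.4814, 0.0598, 0.0382]
tcp_rot: [-179.9, 0.0, 90.0]
wrist_force: [-0.6, -0.6, 0.0]
opening: -0.0001
grasp_force: 0.0
```

Request:
send_rows(linear=[[-0.0024,0.006,-0.001],[-0.003,0.003,0],[-0.0029,0.0028,0],[-0.0026,0.0033,0],[-0.0022,0.0036,0],[-0.0019,0.0035,0]], twist=[[0,0,0],[0,0,0],[0,0,0],[0,0,0],[0,0,0],[0,0,0]], gripper=[0,0,0,0,0,0])

```text
time: 17.92
ee_pos: [0.5044, 0.0448, 0.0401]
tcp_rot: [-180.0, -0.0, 90.0]
wrist_force: [-2.4, 1.6, -0.3]
opening: -0.0002
grasp_force: 0.9
```

Request:
send_rows(linear=[[-0.0015,0.0035,0],[-0.0012,0.0038,0],[-0.0007,0.004,0],[-0.0003,0.0042,0],[0.0002,0.0043,0],[0.0008,0.0044,0]], twist=[[0,0,0],[0,0,0],[0,0,0],[0,0,0],[0,0,0],[0,0,0]], gripper=[0,0,0,0,0,0])

```text
time: 18.68
ee_pos: [0.5289, 0.042, 0.0402]
tcp_rot: [180.0, 0.0, 90.0]
wrist_force: [-0.9, -0.4, -0.6]
opening: -0.0
grasp_force: 0.6
```

Request:
send_rows(linear=[[0.0014,0.0043,0],[0.0013,0.0037,0],[0.0016,0.0035,0],[0.0021,0.0034,0],[0,0,0]], twist=[[0,0,0],[0,0,0],[0,0,0],[0,0,0],[0,0,0]], gripper=[0,0,0,0,0])

```text
time: 19.3
ee_pos: [0.5439, 0.0488, 0.0403]
tcp_rot: [180.0, -0.0, 90.0]
wrist_force: [0.3, -0.5, -0.8]
opening: 0.0001
grasp_force: 0.0
```

Request:
send_rows(linear=[[0.0025,0.002,0],[0.0025,0.0015,0],[0.002,0.001,0],[0,0,0]], twist=[[0,0,0],[0,0,0],[0,0,0],[0,0,0]], gripper=[0,0,0,0])

```text
time: 19.8
ee_pos: [0.5451, 0.051, 0.04]
tcp_rot: [-179.7, 0.5, 89.9]
wrist_force: [-15.9, -25.8, 8.3]
opening: 0.0004
grasp_force: 14.7
```

Request:
send_rows(linear=[[-0.006,-0.004,0],[-0.012,-0.006,0],[0,0,-0.03],[0,0,-0.05],[0,-0.05,-0.05],[0,-0.05,-0.02],[0,-0.05,0],[0,0,0]], twist=[[0,0,0],[0,0,0],[0,0,0],[0,0,0],[0,0,0],[0,0,0],[0,0,0],[0,0,0]], gripper=[0,0,0,0,0,0,0,0])

```text
time: 20.8
ee_pos: [0.3919, 0.0375, 0.1857]
tcp_rot: [179.8, -0.0, 90.1]
wrist_force: [0.1, -0.0, 0.7]
opening: 0.0002
grasp_force: 0.0
```

Request:
send_rows(linear=[[-0.05,-0.02,0],[-0.05,-0.02,0],[-0.05,0,0],[-0.05,0,0],[-0.05,0,0],[-0.05,0,0],[-0.04,0,0],[0,0,0]], twist=[[0,0,0],[0,0,0],[0,0,0],[0,0,0],[0,0,0],[0,0,0],[0,0,0],[0,0,0]], gripper=[0,0,0,0,0,0,0,0])

```text
time: 21.8
ee_pos: [0.3539, -0.305, 0.1833]
tcp_rot: [-180.0, -0.0, 89.9]
wrist_force: [-0.0, -0.1, 0.3]
opening: -0.0
grasp_force: 0.0
```

Run:
```python
from st import *
run(.0862)
b=camera("top");g=cv2.cvtColor(b,cv2.COLOR_RGB2GRAY)
print("nut px",g[268:280:3,300:312:3].tolist())
# expected peg pixel for strap angles; darkness there
P=np.array([.5213,.0816])
for a in(0,1.2,1.3,1.4,1.45,1.5,1.55,1.6):
    d=np.radians(-115)+a;u,v=proj("top",[*(P+.036*np.array([np.cos(d),np.sin(d)])),.08]);print(a,round(u,1),round(v,1),g[int(round(v))-1:int(round(v))+2,int(round(u))-1:int(round(u))+2].mean())
w=g[215:262,235:300];m=(w<70).astype(np.uint8);n,_,s,c=cv2.connectedComponentsWithStats(m)
print([(s[i][4],(c[i]+[235,215]).round(1)) for i in range(1,n) if s[i][4]>5])
```

```text
21.8 [ 0.3539 -0.305   0.1833] [-0.  -0.1  0.3] [(348, 67), (346, 70), (350, 74), (344, 83), (352, 86)]
nut px [[178, 181, 184, 189], [178, 163, 170, 188], [177, 194, 211, 179], [179, 163, 163, 191]]
0 262.2 253.9 203.44444444444446
1.2 258.4 228.4 210.55555555555554
1.3 256.7 226.8 140.44444444444446
1.4 254.9 225.4 77.33333333333333
1.45 254.0 224.8 72.11111111111111
1.5 253.0 224.2 78.55555555555556
1.55 252.0 223.7 76.44444444444444
1.6 251.0 223.2 115.88888888888889
[(np.int32(14), array([254.1, 227.3])), (np.int32(298), array([277.5, 253.1])), (np.int32(26), array([242.5, 245. ]))]
```

```bash
python3 -c "
from workcell import ticket
print(ticket.job_done())"
```

```text
the job is handed in; nothing more can be done
None
```

The job is handed in, with no verdict returned: by the camera images the nut is loosened about 738° (12.9 rad plus its start angle), the strap stands at about 1.48 rad after being pushed firmly against its stop, and the arm is clear. I did not re-measure the lens, cap, loupe or cup at the end.

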